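# Lock the sprung dust cap onto the water tester's sample well

### The arm

A 6-joint arm with a two-finger parallel gripper is mounted at the origin on the work surface. World frame = base frame: x ahead of the robot, y to its left, z up, the work surface at z = 0. Lengths are in m, angles in rad, forces in N, time in s.
With the tool pointing down it reaches from about 0.425 to 0.95 m from the base axis. Payload 3.5 kg.
Tool frame: the origin (TCP) lies between the finger pads; the fingertips stand 22 mm ahead of it and the grasp point (between the pads) lies 3 mm ahead of it (ctrl.nose_length is the z of the fingertips in the tool frame, in m); z points along the fingers, y is the line along which they close (so a half turn about z gives the same grasp; the last joint's range is limited). The gripper opens to 85 mm and grips with 20 to 120 N. Pads are 22 mm wide; open, the fingers measure 114 mm over their backs; the gripper's body (76 mm by 85 mm) begins 54 mm behind the grasp point. The pads swing forward as they close: fully open they stand 13 mm farther back than shut.
Start: joints at [-1.387, 0.286, 1.577, -0, 1.279, -0.15], TCP at [0.221, -0.638, 0.253] pointing down, gripper open.
Joint ranges: [-2.77, 2.77], [-0.9, 2.22], [0.21, 2.48], [-1.53, 4.67], [0.24, 2.81], [-2.84, 2.84]. Speed limits (rad/s): [2.79, 2.79, 3.14, 3.14, 3.14, 3.14].

### API

Orientations are given as a unit quaternion [x, y, z, w].
In Python, from plant import ctrl gives the robot as it stands. The module is installed in compiled form; this text tells all that it offers.
- The arm moves only by the tool send_rows, never from a script. Its argument "rows" is text: rows parted by semicolons, each of 7 numbers parted by spaces: the turn, a rotation vector about the tool's x, y, z in a scale on which 1.0 is 360 degrees, then the shift along the tool's x, y, z in fractions of the full range, 1 being 40 cm, then the opening, from -1 (shut) to 1 (fully open). A call has 1 to 8 rows; each row is the pose to reach, as a shift and turn from the pose commanded when the call began, along the tool's axes at that moment; what a row does not reach only later rows make up. A row lasts 1/8 s, in which the tool goes at most 62.5 mm and 10.7 degrees, less where a joint would pass 70% of its speed; a pose out of reach is approached as far as the arm can. A call with a gripper value outside its range is refused whole. The fingers move at their own pace and stop on an object; "grip_force" is the grip in N (left out, the last holds). Time passes only in rows, so rows that repeat a pose let the fingers close. It gives the time, the measured TCP pose, the force, the opening and the grip force at its end, in the units of the state.
- ctrl.get_state(): the state, without advancing time (a new reading comes with each control period).
- ctrl.read_camera(name): name is "scene" or "top"; returns a dict with "color" (384x512x3 uint8, red, green, blue), "fx", "fy", "cx", "cy" (pixels), "extrinsics" (4x4, takes a point from world to camera coordinates). Camera axes: x right, y down, z forward; pixel columns grow to the right and rows downward; lengths in m; the calibration is good to about 2 mm. A picture is of the moment at which its call begins. There is no depth.
- ctrl.sign_off(): hands the job in; it is judged then, once.
Trained networks look in a picture, given as the dict that the camera call returned (one of the last four; its "shot" number tells which), for a name from the list of things; names that differ only in an ending like _2 or _b are one class to them, and where a whole thing is asked for, a point or a joint stands for the part that bears it (a point fixed in the world has none). Each returns a list of dicts, best first, with "p" (0 to 1); they miss things now and then, are a little off and sometimes report something else, mostly with a low value. They report only what shows in the picture. A call takes as long as a camera call. They do not tell look-alikes from the thing itself.
- ctrl.look_for(picture, target): "position" ([x, y, z] in m, in the coordinates of the camera as it stood for that picture, good to about 4 mm: the middle of the surface that is visible of it).
The state is a dict: "time": time; "qpos": joint angles; "dq": joint speeds; "joint_efforts": joint torques, N m; "eef_pos": TCP position; "tcp_rot": TCP orientation; "contact_force": force on the tool from outside, world axes, zero at the start; "wrist_torque": the same for the moment, N m; "opening": opening from 0.0 (shut) to 1.0 (fully open); "finger_force": force on a finger pad.
Only numpy, scipy, OpenCV 4.12 (cv2) and the standard library are available. Lean on these libraries where they do the work, as an engineer would, in place of code of your own. Each camera call takes 0.05 s, during which the arm holds its last target. There are 200 camera calls.

### The job

Pick up the black dust cap by pinching its two orange tabs together, and fit it into the round sample well of the water tester with the tabs in line with the collar's two yellow marks, feeling for the well and pressing gently down against the sprung blue seal ring. Then let the tabs spring out so that they lock under the rim and the cap stays down, holding the seal compressed, with your hand off it. Do not force it, and leave the bottles, vials and other things where they are.

Things in the scene. Friction and masses are not known exactly. Their poses are not given: they have to be found in the camera images.
- cap: Loose black round dust cap, 0.07 kg, spigot down. Origin: centre of its underside, z up. Spigot 51 mm in diameter, z 0 to 14 mm, its foot tapered from 40 mm at z 0 to 51 mm at z 4; flange 80 mm in diameter, z 14 to 18 mm; two upright orange tabs stand on top at +y and -y.
- grip (a point): On the cap's axis, 40 mm above its underside: where to pinch the tabs, along the cap's y. Each tab is 20 mm wide (x), 5 mm thick, z 19 to 46 mm above the underside; outer faces 34 mm apart when free, 22 mm when pinched. Fingertips 1 to 3 mm above the flange top (z 18) are best.
- hooks (a point): On the cap's axis, 6 mm above its underside: level of its two orange locking hooks, one under each tab at +y and -y, 4 mm high, 10 mm wide. They reach 31 mm from the axis when free and 25 mm (inside the spigot's outline) when the tabs are pinched fully. They are blunt: unpinched hooks do not go into the well.
- tab_l (a joint): The tab at the cap's +y side: 0 m free (hook out), 0.006 m pinched fully in. Sprung: about 5 N to start, 11.6 N fully in, on each tab; a grip of 20 to 35 N pinches both fully and holds the cap firmly.
- tab_r (a joint): The tab at the cap's -y side, as tab_l.
- meter: Fixed white benchtop water tester, 190 x 200 x 70 mm (x, y, z), display and keys on its -y half. Origin: centre of its underside. On its top a dark collar, 76 mm in outer diameter and about 30 mm high, surrounds the round sample well. Two yellow marks on the collar lie at its +y and -y sides (the meter's y axis).
- well (a point): Nominal centre of the collar's top face, 100 mm above the bench, fixed to the meter at (-10, 30) mm. The collar is adjustable: it really stands up to 2.5 mm off in x and in y, and up to 8 mm higher or lower; this is not measured and does not change in use. The mouth is 55 mm in diameter, its lip 4 mm thick; the well is over 18 mm deep.
- pockets (a point): On the well's nominal axis, 6 mm below the nominal top: level of the two pockets under the lip, at the yellow marks only (hooks fit within about 12 degrees of them), 34 mm from the axis, which take the cap's hooks. Elsewhere the wall is 27.5 mm from the axis. The cap fits either way round (half a turn).
- seal (a joint): Blue sprung seal ring, 67 to 77 mm in diameter, round the mouth: 6 mm proud of the collar at 0 m, flush at 0.006 m. The cap's flange pushes it down: 1.5 N at first, 7 N flush, then the flange meets the collar hard (press with 8 to 13 N). Hooks pass under the lip beyond 0.004 m; the locked cap rides up and holds it at about 0.004 m. It lifts an unlocked cap.
- tray: Fixed green drying tray, flat, 210 x 190 x 8 mm, on which the cap starts. Origin: centre of its underside.
- vial_a: Loose clear vial, white top, 25 mm diameter, 57 mm tall, on the tray 80 to 90 mm to +x of its centre; leave alone. Origin: on its axis, underside.
- vial_b: Loose clear vial, black top, as vial_a; leave alone. Origin: on its axis, underside.
- amber: Loose amber bottle, 80 mm diameter, 190 mm tall; leave alone. Origin: on its axis, underside.
- blue_bottle: Loose blue bottle, 64 mm diameter, 180 mm tall; leave alone. Origin: on its axis, underside.
- tub: Loose white tub, 120 mm rim, 90 mm tall; leave alone. Origin: on its axis, underside.
- jar: Loose glass jar with red lid, 70 mm diameter, 80 mm tall; leave alone. Origin: on its axis, underside.
- scrub: Loose brush lying on the bench; leave alone. Origin: under its middle.
Mind the look-alikes: they are no part of the job. There is more than one size of the cap; the one meant has the size given above.

How it is judged:
On the way, in this order (a step that is already met when the one before it is completed fails the run):
1. the cap is carried clear of the tray with both tabs pinched in (z of cap in the frame of tray above 0.04 m and value of joint each of tab_l, tab_r above 0.0042 m), for 0.2 s.
2. the cap is pressed into the well with its tabs in line with the marks, seal pushed down more than 4 mm (horizontal distance between cap and well below 0.009 m and angle between the y axis of cap and the y axis of meter, either way round below 0.3 rad and value of joint seal above 0.004 m), for 0.1 s.
At the end, for the whole second after the job is handed in: The cap is released and at rest in the well, upright within 0.08 rad, within 9 mm of the well's nominal centre, its tab line within 0.3 rad of the meter's y axis, both tabs sprung out (below 2.5 mm) and the seal ring held down by more than 3 mm by the locked cap alone (horizontal distance between cap and well below 0.009 m and angle between the y axis of cap and the y axis of meter, either way round below 0.3 rad and angle between cap's own z axis and vertical below 0.08 rad and value of joint seal above 0.003 m and value of joint each of tab_l, tab_r below 0.0025 m and linear speed of cap below 0.02 m/s); the robot touches nothing.
It fails at once if the cap is forced: more than 25 N between cap and water tester (contact force between cap and meter above 25 N).
It fails at once if the robot itself pushes on the water tester with more than 10 N (contact force between any of the fingers, the arm and meter above 10 N).
It fails at once if a bystander is moved more than 30 mm or tipped over (distance of any of vial_a, vial_b, amber, blue_bottle, tub, jar, scrub from where it was at the start of the episode above 0.03 m or angle between any of vial_a, vial_b, amber, blue_bottle, tub, jar's own z axis and vertical above 0.5 rad).
It also fails if it takes over 64 s, if anything falls off the work surface, if the arm or the gripper's body presses on something with over 40 N, if the wrist force passes 120 N, or if a joint passes its speed limit or range.

## Working session

There is one attempt and no reset: what is moved stays moved. The work goes in short steps, Python scripts to look and compute and a tool call to move; the robot and the scene stay as the last step left them, time stands still between calls to the robot, and variables do not carry over. Pictures are saved under pics/ and viewed, at most 10 in all, crops included, and the job is handed in when it is done.

Besides the shell and the picture viewer there is one more tool, called as name(argument=value, ...) on one line, values as JSON. send_rows: Moves the arm, as the interface text tells. Its arguments: {"type":"object","properties":{"rows":{"type":"string"},"grip_force":{"type":"number"}},"required":["rows"]}

```bash
mkdir -p pics; cat > h.py <<'E'
import numpy as np, cv2
from plant import ctrl
def world(c,p):
    E=np.array(c["extrinsics"]); return np.linalg.inv(E)@np.r_[p,1]
def proj(c,P):
    E=np.array(c["extrinsics"]); q=(E@np.r_[P,1])[:3]; return np.array([c["fx"]*q[0]/q[2]+c["cx"],c["fy"]*q[1]/q[2]+c["cy"]])
def ray(c,uv):
    E=np.array(c["extrinsics"]); R=E[:3,:3]; o=-R.T@E[:3,3]
    d=R.T@np.array([(uv[0]-c["cx"])/c["fx"],(uv[1]-c["cy"])/c["fy"],1]); return o,d
def atz(c,uv,z):
    o,d=ray(c,uv); return o+d*(z-o[2])/d[2]
def tri(c1,u1,c2,u2):
    A=[];b=[]
    M=np.zeros((3,3));v=np.zeros(3)
    for c,u in((c1,u1),(c2,u2)):
        o,d=ray(c,u); d=d/np.linalg.norm(d); Q=np.eye(3)-np.outer(d,d); M+=Q; v+=Q@o
    return np.linalg.solve(M,v)
E
python3 - <<'E'
from h import *
np.set_printoptions(precision=4,suppress=True)
ims=[]
for n in("scene","top"):
    c=ctrl.read_camera(n); cv2.imwrite(f"pics/{n}.png",c["color"][:,:,::-1])
    print(n,c["fx"],c["cx"],c["cy"],np.linalg.inv(c["extrinsics"])[:3])
    for t in("cap","tab_l","meter","seal","tray","vial_a","amber","blue_bottle","tub","jar","scrub"):
        for r in ctrl.look_for(c,t)[:4]:
            w=world(c,r["position"])[:3]; print(t,round(r["p"],2),w,proj(c,w).round())
s=ctrl.get_state(); print(s)
E
```

```text
scene 383.96111182785535 253.74597056109474 193.63496828915538 [[ 0.8845  0.3036 -0.3542  0.9871]
 [ 0.4664 -0.5872  0.6616 -0.7799]
 [-0.0071 -0.7504 -0.661   0.8508]]
cap 0.69 [0.6091 0.0093 0.0151] [266. 209.]
cap 0.63 [ 0.5612 -0.1713  0.0268] [223. 240.]
cap 0.62 [ 0.3898 -0.1697  0.0187] [175. 222.]
tab_l 0.37 [ 0.5591 -0.1532  0.0448] [226. 231.]
meter 0.93 [0.4957 0.1239 0.0699] [252. 166.]
seal 0.73 [0.4873 0.1263 0.071 ] [250. 164.]
tray 0.56 [ 0.5756 -0.1909  0.0046] [225. 251.]
vial_a 0.6 [ 0.6383 -0.0943  0.0499] [260. 226.]
vial_a 0.43 [ 0.6703 -0.2173  0.0496] [249. 260.]
amber 0.76 [0.7878 0.0994 0.1045] [334. 188.]
blue_bottle 0.63 [ 0.7783 -0.0575  0.1131] [312. 218.]
blue_bottle 0.46 [ 0.5639 -0.1673  0.0258] [225. 239.]
blue_bottle 0.42 [0.7858 0.102  0.1015] [333. 188.]
tub 0.66 [ 0.7881 -0.1478  0.051 ] [301. 257.]
jar 0.62 [0.4323 0.4456 0.0527] [275. 121.]
scrub 0.66 [ 0.4267 -0.468   0.0162] [116. 303.]
top 430.0986228154598 252.8519749186608 181.91866869584342 [[-0.0558 -0.9767  0.2072  0.2912]
 [-0.9984  0.054  -0.0143 -0.0051]
 [ 0.0028 -0.2077 -0.9782  1.
[... 522 characters left out ...]
186] [388. 225.]
tub 0.97 [ 0.8122 -0.1728  0.0325] [292. 116.]
jar 0.62 [0.4248 0.4603 0.0773] [101. 238.]
jar 0.25 [0.4684 0.159  0.0669] [197. 220.]
scrub 0.56 [ 0.4212 -0.4637  0.017 ] [388. 225.]
{'time': 1.2, 'qpos': array([-1.387 ,  0.2863,  1.5767, -0.    ,  1.2786, -0.15  ]), 'dq': array([-0.0009,  0.0008, -0.0009, -0.0013,  0.001 , -0.0017]), 'joint_efforts': array([  0.0002, -40.5966, -29.2939,  -0.0003,   0.0005,   0.    ]), 'eef_pos': array([ 0.2212, -0.6377,  0.2533]), 'tcp_rot': array([ 0.9861,  0.1661, -0.    ,  0.    ]), 'contact_force': array([-0.4747,  0.6185, -0.5359]), 'wrist_torque': array([-0.0131, -0.016 ,  0.0066]), 'finger_force': 0.0, 'opening': 0.9952264822044656}
```

```bash
python3 - <<'E'
import cv2
a=cv2.imread("pics/scene.png")[130:280,170:320]; b=cv2.imread("pics/top.png")[140:275,140:330]
a=cv2.resize(a,(600,600),interpolation=cv2.INTER_CUBIC); b=cv2.resize(b,(760,540),interpolation=cv2.INTER_CUBIC)
cv2.imwrite("pics/sc.png",a); cv2.imwrite("pics/tc.png",b)
E
```

```text
(no output)
```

View pics/sc.png

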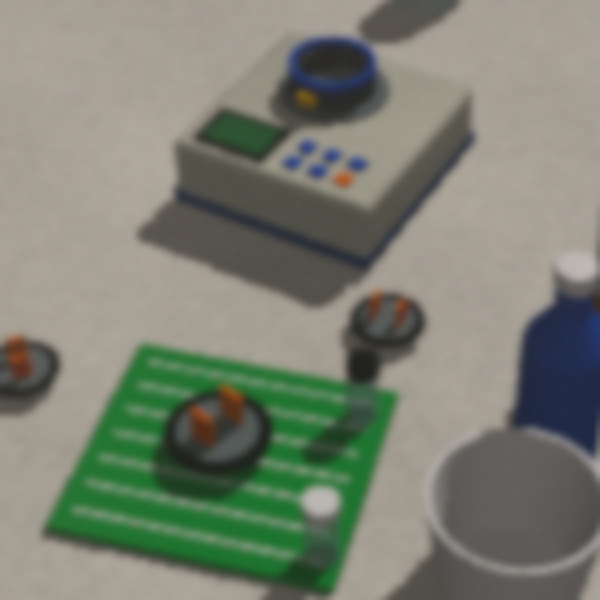

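View pics/tc.png

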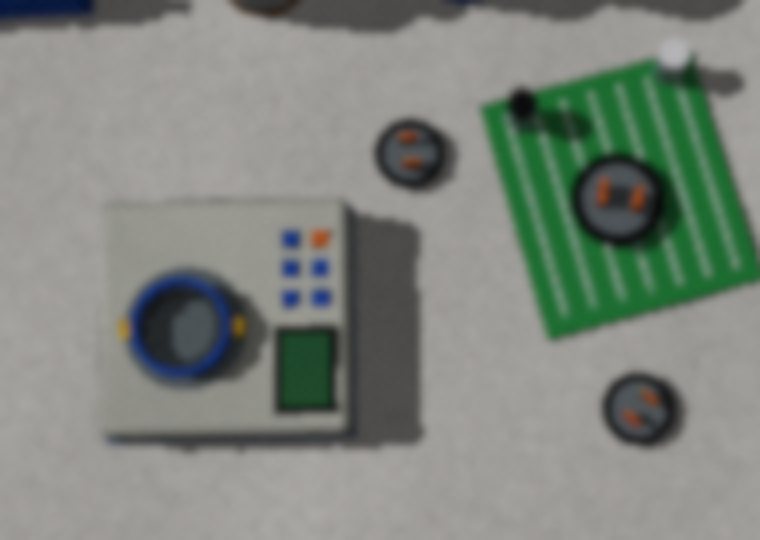

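The scene crop (×4, offset 170,130) shows the large cap on the green tray at about full-image (224,238). In the top view (offset 140,140) it is at (294,189), with smaller look-alikes off the tray. The blue seal ring is at about (186,221) in top, with yellow marks at (171,222) and (199,221). Next I'll measure these by colour in both views.

```bash
cat > m.py <<'E'
from h import *
np.set_printoptions(precision=4,suppress=True)
def comps(mask,box,mina=4):
    x0,y0,x1,y1=box; m=np.zeros_like(mask); m[y0:y1,x0:x1]=mask[y0:y1,x0:x1]
    n,l,s,ce=cv2.connectedComponentsWithStats(m.astype(np.uint8),connectivity=4)
    return [(s[i,4],ce[i],l==i) for i in range(1,n) if s[i,4]>=mina]
def hsv(c): return cv2.split(cv2.cvtColor(np.ascontiguousarray(c["color"]),cv2.COLOR_RGB2HSV))
def ell(m):
    cs,_=cv2.findContours(m.astype(np.uint8),cv2.RETR_EXTERNAL,cv2.CHAIN_APPROX_NONE); return cv2.fitEllipse(cv2.convexHull(np.vstack(cs)))
E
python3 - <<'E'
from m import *
S=ctrl.read_camera("scene");T=ctrl.read_camera("top")
for n,c,cb,wb in(("S",S,(208,225,242,252),(235,135,272,165)),("T",T,(282,176,308,204),(168,205,204,238))):
    h,s,v=hsv(c)
    for k,m,b in(("tab",(h<14)&(s>110)&(v>90),cb),("yel",(h>=12)&(h<32)&(s>110),wb),("seal",(h>105)&(h<130)&(s>120),wb),("cap",(s<95)&(v<75),cb)):
        for a,ce,mm in comps(m,b):
            print(n,k,a,ce,ell(mm) if k in("seal","cap") and a>20 else "")
    globals()[n]=c
E
```

```text
S tab 8 [227.5  229.25] 
S tab 18 [219.5556 233.7222] 
S yel 19 [245.9474 154.3684] 
S seal 42 [253.1667 149.5238] ((252.6313018798828, 146.59608459472656), (10.883766174316406, 19.459226608276367), 88.58573150634766)
S cap 254 [222.2598 241.8307] ((222.97450256347656, 239.90296936035156), (23.078702926635742, 29.00562286376953), 61.506595611572266)
S cap 26 [225.6154 236.3846] ((226.26414489746094, 235.26414489746094), (5.016171932220459, 13.802613258361816), 45.0)
T tab 13 [290.2308 187.4615] 
T tab 14 [298.9286 188.8571] 
T yel 15 [199.2    221.1333] 
T yel 7 [170.4286 221.7143] 
T seal 212 [185.0708 221.3962] ((184.97206115722656, 221.3643035888672), (25.23801040649414, 25.614511489868164), 61.75653839111328)
T cap 165 [294.7212 189.6485] ((294.17108154296875, 189.36700439453125), (20.942216873168945, 21.835702896118164), 163.5367889404297)
T cap 37 [294.1892 189.2162] ((293.23077392578125, 191.3076934814453), (5.665902614593506, 15.096765518188477), 21.63214683532715)
```

```bash
cat > m2.py <<'E'
from m import *
K=6
def up(c,b):
    x0,y0,x1,y1=b
    im=cv2.resize(np.ascontiguousarray(c["color"][y0:y1,x0:x1]),None,fx=K,fy=K,interpolation=cv2.INTER_CUBIC).astype(float)
    return im[...,0],im[...,1],im[...,2]
def px(b,p): return (np.array(p)+.5)/K-.5+np.array(b[:2])
def big(m,n=1):
    k,l,s,ce=cv2.connectedComponentsWithStats(m.astype(np.uint8)); o=np.argsort(-s[1:,4])[:n]+1
    return [(s[i,4]/K/K,ce[i],l==i) for i in o]
E
python3 - <<'E'
from m2 import *
S=ctrl.read_camera("scene");T=ctrl.read_camera("top")
res={}
for n,c,cb,wb in(("S",S,(206,220,244,254),(232,130,276,168)),("T",T,(278,172,312,206),(164,203,206,240))):
    r,g,b=up(c,cb)
    for th in(20,35):
        tabs=big((r-g>th+20)&(r>90),2); res[n,"tab"]=[px(cb,t[1]) for t in tabs]; print(n,"tab",[(t[0],px(cb,t[1])) for t in tabs])
    for th in(15,25):
        m=((g-(r+b)/2)<th)&(r<75)|(r-g>30); m=big(cv2.morphologyEx(m.astype(np.uint8),cv2.MORPH_CLOSE,np.ones((13,13))))[0]
        e=ell(m[2]); res[n,"fl"]=px(cb,e[0]); print(n,"flange",px(cb,e[0]),np.array(e[1])/K,e[2])
    r,g,b=up(c,wb)
    for th in(25,40):
        m=big(b-r>th)[0]; e=ell(m[2]); res[n,"seal"]=px(wb,e[0]); print(n,"seal",px(wb,e[0]),np.array(e[1])/K,e[2])
    y=big(((r+g)/2-b>45),2); res[n,"y"]=[px(wb,t[1]) for t in y]; print(n,"yel",[(t[0],px(wb,t[1])) for t in y])
print("tri flange",tri(S,res["S","fl"],T,res["T","fl"]),"seal",tri(S,res["S","seal"],T,res["T","seal"]))
a=sorted(res["S","tab"],key=lambda p:p[1]);t=sorted(res["T","tab"],key=lambda p:p[0])
for i in(0,1): print("tab",tri(S,a[i],T,t[i]))
for z in(.046,.05): print("tab T at z",[atz(T,p,z) for p in t])
print("fl at .026",atz(T,res["T","fl"],.026),atz(S,res["S","fl"],.026))
for z in(.1,.106,.112):print("seal at",z,atz(T,res["T","seal"],z),atz(S,res["S","seal"],z))
print("yel",[atz(T,p,.09) for p in res["T","y"]])
# meter edges in top
h,s,v=hsv(T)
E
```

```text
S tab [(np.float64(13.555555555555555), array([219.7667, 233.8166])), (np.float64(10.916666666666666), array([227.5112, 228.94  ]))]
S tab [(np.float64(4.416666666666667), array([219.6295, 233.5047])), (np.float64(1.6666666666666667), array([228.1028, 228.9556]))]
S flange [223.9366 238.045 ] [21.5002 25.9784] 77.58766174316406
S flange [222.7227 239.9876] [24.4926 30.8753] 60.949127197265625
S seal [252.6378 145.5913] [13.9102 22.7444] 89.94305419921875
S seal [252.5569 145.5417] [12.6412 21.57  ] 90.97834777832031
S yel [(np.float64(10.222222222222223), array([245.9633, 154.101 ]))]
T tab [(np.float64(11.25), array([290.1792, 187.4385])), (np.float64(10.36111111111111), array([298.8787, 188.9819]))]
T tab [(np.float64(4.25), array([298.8818, 189.0136])), (np.float64(3.861111111111111), array([290.1505, 187.7236]))]
T flange [294.4298 189.7427] [21.9048 22.7154] 130.46524047851562
T flange [294.9946 190.0838] [23.0074 25.554 ] 134.78369140625
T seal [184.5297 221.1424] [26.1915 27.0542] 37.819252014160156
T seal [184.4825 221.1276] [25.3043 25.9981] 39.104488372802734
T yel [(np.float64(9.555555555555555), array([170.1105, 221.8115])), (np.float64(9.25), array([199.3061, 221.0213]))]
tri flange [ 0.5557 -0.1659  0.0173] seal [0.4619 0.1955 0.0969]
tab [ 0.5608 -0.1458  0.0465]
tab [ 0.5526 -0.1747  0.0516]
tab T at z [array([ 0.5594, -0.147 ,  0.046 ]), array([ 0.5535, -0.1754,  0.046 ])]
tab T at z [array([ 0.5586, -0.1466,  0.05  ]), array([ 0.5527, -0.175 ,  0.05  ])]
fl at .026 [ 0.5543 -0.1646  0.026 ] [ 0.5599 -0.1725  0.026 ]
seal at 0.1 [0.4614 0.195  0.1   ] [0.4641 0.1917 0.1   ]
seal at 0.106 [0.4606 0.1941 0.106 ] [0.4683 0.1839 0.106 ]
seal at 0.112 [0.4598 0.1932 0.112 ] [0.4725 0.1761 0.112 ]
yel [array([0.463 , 0.2415, 0.09  ]), array([0.4604, 0.15  , 0.09  ])]
```

```bash
cat > g.py <<'E'
import sys
from m2 import *
from scipy.spatial.transform import Rotation as R
def go(p,yaw):
    "tool shift (mm) and z turn (deg) to TCP p with tool x at yaw deg"
    s=ctrl.get_state(); r=R.from_quat(s["tcp_rot"]); M=r.as_matrix()
    G=R.from_matrix(np.array([[np.cos(yaw),np.sin(yaw),0],[np.sin(yaw),-np.cos(yaw),0],[0,0,-1]]))if 0 else R.from_euler("z",yaw,degrees=True)*R.from_euler("x",180,degrees=True)
    print("turn",(r.inv()*G).as_rotvec(degrees=True).round(2),"shift",(M.T@(np.array(p)-s["eef_pos"])*1000).round(1),"pos",s["eef_pos"],"F",s["contact_force"],"T",s["wrist_torque"],"open",s["opening"],"t",s["time"])
E
python3 -c "
from g import *
print(ctrl.nose_length); go([.5555,-.161,.12],-11.7)"
```

```text
0.022
turn [-0.    0.   30.83] shift [ 472.1 -340.8  133.3] pos [ 0.2212 -0.6377  0.2533] F [ 0.4883  0.0881 -0.7036] T [-0.0099  0.0263 -0.0277] open 1.0029609997960176 t 1.4
```

Careful with the scale: shifts go in shares of 40 cm and turns go in shares of 360 degrees. That gives: 380 mm / 400 = 0.95, -100 mm / 400 = -0.25, 30.8 degrees / 360 = 0.0856.

send_rows(rows="0 0 0.0222 0.1125 -0.075 0 1; 0 0 0.0444 0.2375 -0.1625 0 0.3; 0 0 0.0667 0.3625 -0.25 0 0.3; 0 0 0.0856 0.4875 -0.3375 0 0.3; 0 0 0.0856 0.6125 -0.425 0 0.3; 0 0 0.0856 0.725 -0.525 0 0.3; 0 0 0.0856 0.8375 -0.6125 0 0.3; 0 0 0.0856 0.95 -0.7 0.075 0.3", grip_force=30)

```text
time: 2.4
eef_pos: [0.4899, -0.2495, 0.2273]
tcp_rot: [0.995, -0.102, 0.003, 0.002]
contact_force: [0.7, -0.6, 0.3]
opening: 0.648
finger_force: 0.0
```

```bash
python3 -c "
from g import *
go([.5555,-.161,.12],-11.7)"
```

```text
turn [ 0.19 -0.4   0.03] shift [  45.6 -100.3  107.3] pos [ 0.4899 -0.2495  0.2273] F [ 0.7255 -0.6325  0.2775] T [-0.0075 -0.0124 -0.0124] open 0.6481951196569464 t 2.4
```

Scaled: 103 mm / 400 = 0.2575, -99.5 mm / 400 = -0.2488.

send_rows(rows="0 0 0 0.0625 -0.125 0.05 0.3; 0 0 0 0.1195 -0.2488 0.125 0.3; 0 0 0 0.1195 -0.2488 0.2 0.3; 0 0 0 0.1195 -0.2488 0.2575 0.3; 0 0 0 0.1195 -0.2488 0.2575 0.3; 0 0 0 0.1195 -0.2488 0.2575 0.3")

```text
time: 3.15
eef_pos: [0.5551, -0.1628, 0.1224]
tcp_rot: [0.995, -0.102, 0.001, 0.0]
contact_force: [0.4, 0.3, 0.1]
opening: 0.651
finger_force: 0.0
```

```bash
python3 -c "
from g import *
go([.5555,-.161,.051],-11.7)
S=ctrl.read_camera('scene');T=ctrl.read_camera('top')
a=cv2.resize(S['color'][190:265,190:270,::-1],(400,375),interpolation=cv2.INTER_CUBIC);b=cv2.resize(T['color'][150:225,255:335,::-1],(400,375),interpolation=cv2.INTER_CUBIC)
cv2.imwrite('pics/a1.png',np.hstack([a,b]))"
```

```text
turn [ 0.03 -0.1   0.01] shift [-0.1 -1.9 71.4] pos [ 0.5551 -0.1628  0.1224] F [0.44   0.2521 0.0956] T [ 0.0073 -0.0069 -0.0067] open 0.6513304036053185 t 3.15
```

View pics/a1.png

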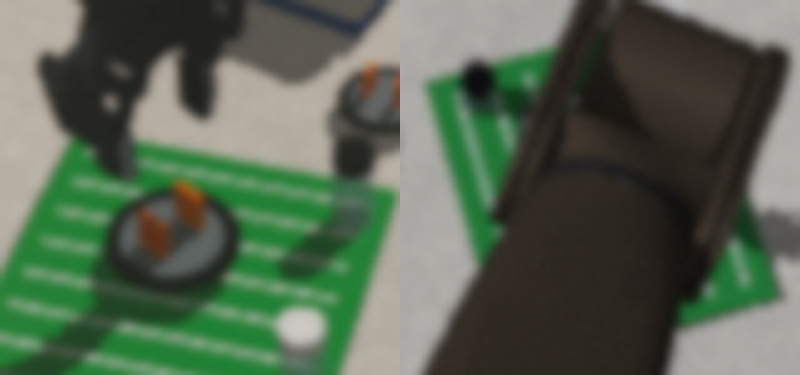

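The scene half shows the fingers straddling the tab line above the cap (tabs at crop (152,232) and (188,205)); the top half is covered by the arm. Descending and pinching.

Scaled: 69 mm / 400 = 0.1725, 65 mm / 400 = 0.1625.

send_rows(rows="0 0 0 0 -0.0025 0.05 0.3; 0 0 0 0 -0.0025 0.1 0.3; 0 0 0 0 -0.0025 0.1375 0.3; 0 0 0 0 -0.0025 0.1625 0.3; 0 0 0 0 -0.0025 0.1725 0.3; 0 0 0 0 -0.0025 0.1725 0.3; 0 0 0 0 -0.0025 0.1725 0.3; 0 0 0 0 -0.0025 0.1725 0.3")

```text
time: 4.25
eef_pos: [0.5551, -0.1615, 0.0529]
tcp_rot: [0.995, -0.102, 0.001, 0.0]
contact_force: [0.5, -0.4, -0.1]
opening: 0.649
finger_force: 0.0
```

send_rows(rows="0 0 0 0 0 0 -0.2; 0 0 0 0 0 0 -0.5; 0 0 0 0 0 0 -0.8; 0 0 0 0 0 0 -1; 0 0 0 0 0 0 -1; 0 0 0 0 0 0 -1; 0 0 0 0 0 0 -1; 0 0 0 0 0 0 -1", grip_force=30)

```text
time: 5.25
eef_pos: [0.5553, -0.1615, 0.0537]
tcp_rot: [0.995, -0.102, 0.0, 0.0]
contact_force: [-1.8, 0.8, 7.1]
opening: 0.231
finger_force: 31.2
```

```bash
python3 -c "
from g import *
go([.5555,-.161,.051],-11.7)
S=ctrl.read_camera('scene')
a=cv2.resize(S['color'][190:265,190:270,::-1],(640,600),interpolation=cv2.INTER_CUBIC)
cv2.imwrite('pics/a2.png',a)"
```

```text
turn [ 0.01 -0.04  0.03] shift [ 0.1 -0.5  2.7] pos [ 0.5553 -0.1615  0.0537] F [-1.8074  0.7535  7.1044] T [ 0.199   0.3227 -0.0161] open 0.23063944632791783 t 5.25
```

View pics/a2.png

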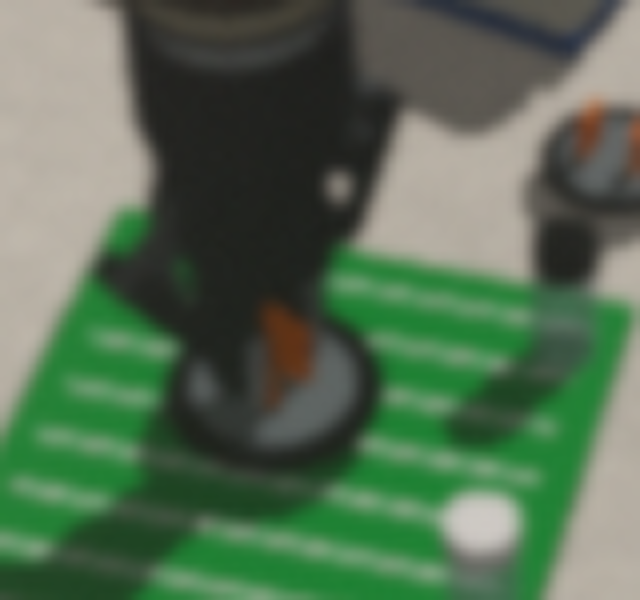

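Both fingers grip the tabs, with the far tab visible at crop (288,345) next to the near finger at (240,400), and the cap sits level. Lifting.

Scaled: -150 mm / 400 = -0.375, -110 mm / 400 = -0.275.

send_rows(rows="0 0 0 0 0 -0.0125 -1; 0 0 0 0 0 -0.075 -1; 0 0 0 0 0 -0.175 -1; 0 0 0 0 0 -0.275 -1; 0 0 0 0 0 -0.375 -1; 0 0 0 0 0 -0.375 -1; 0 0 0 0 0 -0.375 -1; 0 0 0 0 0 -0.375 -1")

```text
time: 6.3
eef_pos: [0.5535, -0.1608, 0.1998]
tcp_rot: [0.995, -0.102, -0.002, -0.001]
contact_force: [-0.0, 1.4, -1.0]
opening: 0.233
finger_force: 29.9
```

```bash
python3 -c "
from g import *
go([.4618,.1955,.2],-1.6)
S=ctrl.read_camera('scene')
a=cv2.resize(S['color'][140:230,190:286,::-1],(640,600),interpolation=cv2.INTER_CUBIC)
cv2.imwrite('pics/a3.png',a)"
```

```text
turn [ -0.08   0.23 -10.08] shift [-162.  -330.4    0.8] pos [ 0.5535 -0.1608  0.1998] F [-0.0065  1.4427 -0.968 ] T [ 0.0352 -0.0176 -0.0078] open 0.23254798926246437 t 6.3
```

View pics/a3.png

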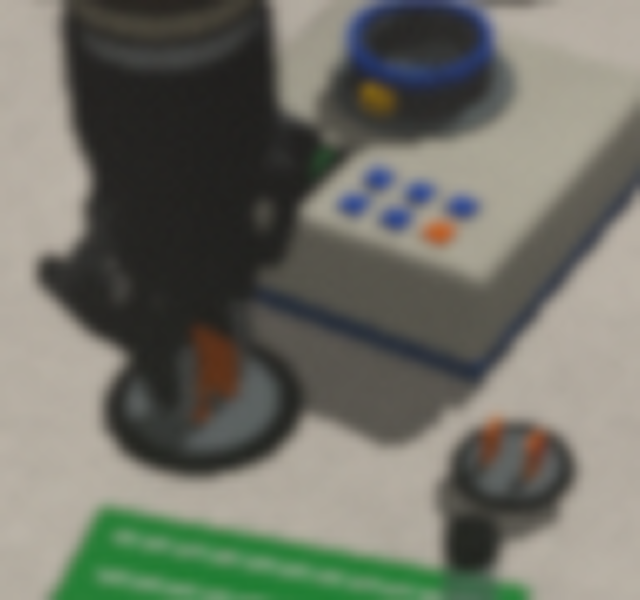

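Cap hangs level and pinched (flange centre about crop (203,402), full image (220,200)). Moving over the well.

Scaled: -330 mm / 400 = -0.825, -162 mm / 400 = -0.405, -10.1 degrees / 360 = -0.0281.

send_rows(rows="0 0 -0.0056 -0.055 -0.1125 0 -1; 0 0 -0.0111 -0.1175 -0.2375 0 -1; 0 0 -0.0167 -0.18 -0.3625 0 -1; 0 0 -0.0222 -0.24 -0.4875 0 -1; 0 0 -0.0281 -0.3 -0.6125 0 -1; 0 0 -0.0281 -0.355 -0.725 0 -1; 0 0 -0.0281 -0.39 -0.795 0 -1; 0 0 -0.0281 -0.405 -0.825 0 -1")

```text
time: 7.35
eef_pos: [0.4618, 0.1958, 0.2011]
tcp_rot: [1.0, -0.013, -0.001, 0.0]
contact_force: [0.3, -0.3, -0.3]
opening: 0.234
finger_force: 29.9
```

send_rows(rows="0 0 0 0 0 0 -1; 0 0 0 0 0 0 -1; 0 0 0 0 0 0 -1")

```text
time: 7.72
eef_pos: [0.4632, 0.1936, 0.2021]
tcp_rot: [1.0, -0.015, -0.0, 0.0]
contact_force: [0.1, -0.2, -0.6]
opening: 0.233
finger_force: 29.9
```

```bash
python3 -c "
from g import *
go([.4618,.1955,.18],-1.6)
S=ctrl.read_camera('scene');T=ctrl.read_camera('top')
p=ctrl.get_state()['eef_pos']
print(proj(S,p-[0,0,.0277]),proj(T,p-[0,0,.0277]))
a=cv2.resize(S['color'][105:180,212:292,::-1],(400,375),interpolation=cv2.INTER_CUBIC);b=cv2.resize(T['color'][180:255,145:225,::-1],(400,375),interpolation=cv2.INTER_CUBIC)
cv2.imwrite('pics/a4.png',np.hstack([a,b]))"
```

```text
turn [ 0.01  0.   -0.07] shift [-1.5 -1.9 22.1] pos [0.4632 0.1936 0.2021] F [ 0.095  -0.2185 -0.5551] T [-0.0262 -0.0138 -0.0336] open 0.23285246514683344 t 7.725
[252.3986 126.4609] [180.9983 217.5079]
```

View pics/a4.png

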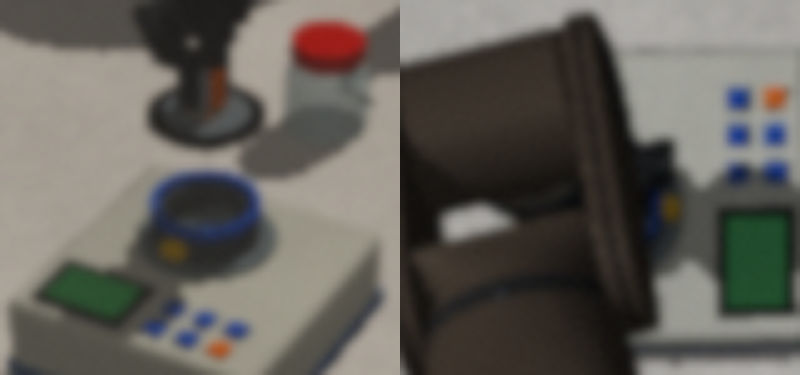

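The scene half shows the cap hanging directly above the blue seal ring: flange centre at crop (206,112), ring centre at (206,205), same column. In the top half, the arm covers the well. Descending close, then feeling.

Scaled: 42 mm / 400 = 0.105, -1.5 mm / 400 = -0.0038.

send_rows(rows="0 0 0 -0.0038 -0.0038 0.025 -1; 0 0 0 -0.0038 -0.0038 0.05 -1; 0 0 0 -0.0038 -0.0038 0.075 -1; 0 0 0 -0.0038 -0.0038 0.095 -1; 0 0 0 -0.0038 -0.0038 0.105 -1; 0 0 0 -0.0038 -0.0038 0.105 -1; 0 0 0 -0.0038 -0.0038 0.105 -1; 0 0 0 -0.0038 -0.0038 0.105 -1")

```text
time: 8.82
eef_pos: [0.4617, 0.1962, 0.1607]
tcp_rot: [1.0, -0.014, 0.0, -0.0]
contact_force: [0.2, 0.1, -0.8]
opening: 0.235
finger_force: 29.9
```

```bash
python3 -c "
from g import *
go([.4618,.1955,.14],-1.6)
S=ctrl.read_camera('scene')
p=ctrl.get_state()['eef_pos']
print(proj(S,p-[0,0,.0277]),proj(S,[.4618,.1955,.097]))
a=cv2.resize(S['color'][115:175,220:284,::-1],(640,600),interpolation=cv2.INTER_CUBIC)
cv2.imwrite('pics/a5.png',a)"
```

```text
turn [-0.01 -0.05  0.03] shift [ 0.1  0.7 20.7] pos [0.4617 0.1962 0.1607] F [ 0.2161  0.051  -0.8231] T [ 0.046   0.0043 -0.0083] open 0.2346754721667846 t 8.825
[252.4461 136.6079] [252.4943 145.5328]
```

View pics/a5.png

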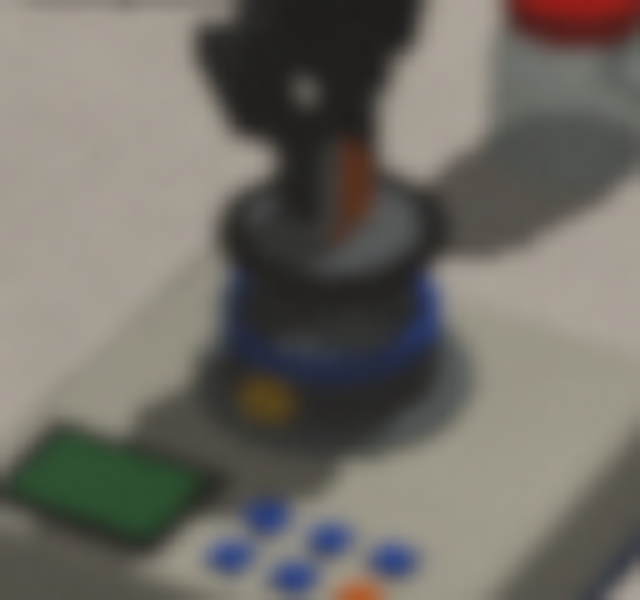

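The cap is centred over the ring (flange edges at crop columns 222–445, ring 220–440). Feeling down.

Scaled: 18 mm / 400 = 0.045, 15 mm / 400 = 0.0375.

send_rows(rows="0 0 0 0 0 0.01 -1; 0 0 0 0 0 0.02 -1; 0 0 0 0 0 0.03 -1; 0 0 0 0 0 0.0375 -1; 0 0 0 0 0 0.045 -1; 0 0 0 0 0 0.045 -1; 0 0 0 0 0 0.045 -1")

```text
time: 9.75
eef_pos: [0.4614, 0.1962, 0.1423]
tcp_rot: [1.0, -0.014, 0.0, -0.0]
contact_force: [-0.2, 0.5, -0.8]
opening: 0.235
finger_force: 29.9
```

Scaled: 4 mm / 400 = 0.01, 3 mm / 400 = 0.0075.

send_rows(rows="0 0 0 0 0 0.005 -1; 0 0 0 0 0 0.0075 -1; 0 0 0 0 0 0.01 -1; 0 0 0 0 0 0.01 -1")

```text
time: 10.25
eef_pos: [0.4613, 0.1961, 0.1381]
tcp_rot: [1.0, -0.014, -0.0, 0.0]
contact_force: [0.2, -0.1, -0.7]
opening: 0.232
finger_force: 29.9
```

Scaled: 3 mm / 400 = 0.0075, 2 mm / 400 = 0.005.

send_rows(rows="0 0 0 0 0 0.0025 -1; 0 0 0 0 0 0.005 -1; 0 0 0 0 0 0.0075 -1; 0 0 0 0 0 0.0075 -1")

```text
time: 10.75
eef_pos: [0.4612, 0.1962, 0.1351]
tcp_rot: [1.0, -0.014, -0.0, -0.0]
contact_force: [-0.4, 0.4, -1.5]
opening: 0.231
finger_force: 29.8
```

Scaled: 3 mm / 400 = 0.0075, 2 mm / 400 = 0.005.

send_rows(rows="0 0 0 0 0 0.0025 -1; 0 0 0 0 0 0.005 -1; 0 0 0 0 0 0.0075 -1; 0 0 0 0 0 0.0075 -1")

```text
time: 11.25
eef_pos: [0.4613, 0.1962, 0.1323]
tcp_rot: [1.0, -0.014, -0.0, -0.0]
contact_force: [-0.4, 0.3, 0.0]
opening: 0.237
finger_force: 30.0
```

Scaled: 2 mm / 400 = 0.005, 1 mm / 400 = 0.0025.

send_rows(rows="0 0 0 0 0 0.0025 -1; 0 0 0 0 0 0.005 -1; 0 0 0 0 0 0.005 -1")

```text
time: 11.62
eef_pos: [0.4613, 0.1962, 0.1304]
tcp_rot: [1.0, -0.014, -0.0, -0.0]
contact_force: [-2.0, 1.0, 2.3]
opening: 0.235
finger_force: 30.5
```

Scaled: 2 mm / 400 = 0.005, 1 mm / 400 = 0.0025.

send_rows(rows="0 0 0 0 0 0.0025 -1; 0 0 0 0 0 0.005 -1; 0 0 0 0 0 0.005 -1")

```text
time: 12.0
eef_pos: [0.4614, 0.1962, 0.1284]
tcp_rot: [1.0, -0.014, -0.0, -0.0]
contact_force: [-3.4, 1.7, 4.8]
opening: 0.235
finger_force: 30.9
```

Scaled: -1.4 mm / 400 = -0.0035, -0.8 mm / 400 = -0.002.

send_rows(rows="0 0 0 -0.0018 -0.001 0 -1; 0 0 0 -0.0035 -0.002 0 -1; 0 0 0 -0.0035 -0.002 0 -1; 0 0 0 -0.0035 -0.002 0 -1")

```text
time: 12.5
eef_pos: [0.4609, 0.1967, 0.1287]
tcp_rot: [1.0, -0.014, 0.001, 0.0]
contact_force: [1.3, -1.7, 4.1]
opening: 0.232
finger_force: 30.7
```

Scaled: 1.5 mm / 400 = 0.0038, 1 mm / 400 = 0.0025.

send_rows(rows="0 0 0 0.001 0.0013 0.0013 -1; 0 0 0 0.001 0.0013 0.0025 -1; 0 0 0 0.001 0.0013 0.0038 -1; 0 0 0 0.001 0.0013 0.0038 -1; 0 0 0 0.001 0.0013 0.0038 -1")

```text
time: 13.12
eef_pos: [0.4609, 0.1967, 0.1271]
tcp_rot: [1.0, -0.014, 0.001, -0.0]
contact_force: [2.2, -1.2, 4.8]
opening: 0.236
finger_force: 30.9
```

Scaled: 1 mm / 400 = 0.0025, 0.5 mm / 400 = 0.0013.

send_rows(rows="0 0 0 0.0013 0 0.0013 -1; 0 0 0 0.0013 0 0.0025 -1; 0 0 0 0.0013 0 0.0025 -1; 0 0 0 0.0013 0 0.0025 -1")

```text
time: 13.62
eef_pos: [0.461, 0.1967, 0.1261]
tcp_rot: [1.0, -0.014, 0.0, -0.0]
contact_force: [1.5, -0.7, 6.9]
opening: 0.233
finger_force: 31.1
```

Scaled: 1 mm / 400 = 0.0025, 0.5 mm / 400 = 0.0013.

send_rows(rows="0 0 0 0 0 0.0013 -1; 0 0 0 0 0 0.0025 -1; 0 0 0 0 0 0.0025 -1; 0 0 0 0 0 0.0025 -1")

```text
time: 14.12
eef_pos: [0.461, 0.1967, 0.1261]
tcp_rot: [1.0, -0.014, -0.0, -0.0]
contact_force: [-1.1, -2.2, 11.3]
opening: 0.238
finger_force: 32.0
```

Firm stop at about 12 N after 6 mm of seal travel. Releasing the tabs.

send_rows(rows="0 0 0 0 0 0 -0.4; 0 0 0 0 0 0 -0.3; 0 0 0 0 0 0 -0.2; 0 0 0 0 0 0 -0.1; 0 0 0 0 0 0 0.1; 0 0 0 0 0 0 0.1; 0 0 0 0 0 0 0.1")

```text
time: 15.0
eef_pos: [0.4607, 0.1965, 0.1245]
tcp_rot: [1.0, -0.014, -0.0, 0.0]
contact_force: [-0.5, -0.4, 0.3]
opening: 0.55
finger_force: 0.0
```

Scaled: -90 mm / 400 = -0.225, -60 mm / 400 = -0.15.

send_rows(rows="0 0 0 0 0 -0.0075 0.2; 0 0 0 0 0 -0.025 0.3; 0 0 0 0 0 -0.075 0.3; 0 0 0 0 0 -0.15 0.3; 0 0 0 0 0 -0.225 0.3; 0 0 0 0 0 -0.225 0.3")

```text
time: 15.75
eef_pos: [0.4627, 0.1969, 0.2183]
tcp_rot: [1.0, -0.014, 0.003, -0.001]
contact_force: [-0.5, -0.0, -0.9]
opening: 0.652
finger_force: 0.0
```

```bash
python3 -c "
from g import *
go([.4618,.1955,.21],-1.6)
S=ctrl.read_camera('scene')
print([proj(S,[.461,.1965,z]) for z in (.0983,.0943,.1003)])
a=cv2.resize(S['color'][115:175,220:284,::-1],(640,600),interpolation=cv2.INTER_CUBIC)
cv2.imwrite('pics/a6.png',a)"
```

```text
turn [-0.1  -0.4   0.03] shift [-0.9  1.4  8.3] pos [0.4627 0.1969 0.2183] F [-0.5269 -0.0362 -0.8691] T [ 0.0364  0.0322 -0.0205] open 0.6524796500298042 t 15.75
[array([252.422 , 145.0145]), array([252.4329, 145.976 ]), array([252.4166, 144.5323])]
```

View pics/a6.png

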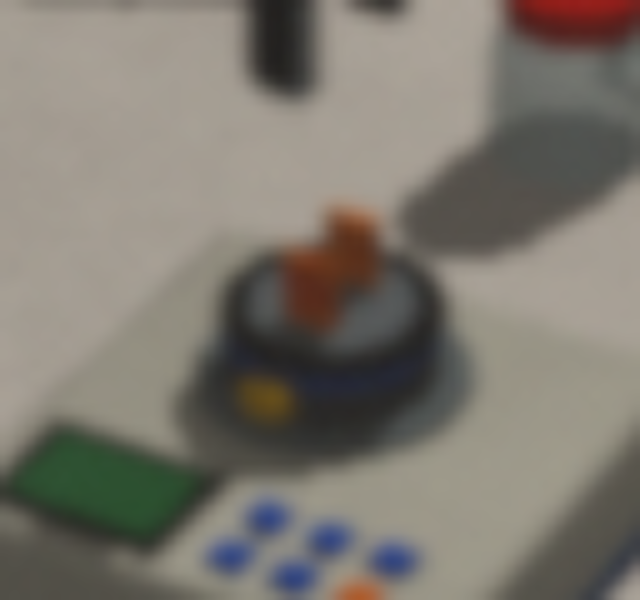

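The thin blue band under the flange and the wide-set orange tabs (crop (312,290) and (355,245)) suggest it locked. I'll check flange height numerically against the projected outline.

```bash
python3 -c "
from g import *
from scipy.ndimage import map_coordinates as mc
S=ctrl.read_camera('scene'); g=cv2.cvtColor(np.ascontiguousarray(S['color']),cv2.COLOR_RGB2GRAY).astype(float)
# back-edge contrast of flange top rim: inside(r=38.5) vs outside(r=43) at azimuths seen against bench
az=np.radians(np.r_[60:112:4,150:200:4])
best=[]
for z in np.arange(.092,.112,.001):
  for dx in np.arange(-.003,.0031,.001):
    for dy in np.arange(-.003,.0031,.001):
      q=[[proj(S,[.461+dx+r*np.cos(a),.1965+dy+r*np.sin(a),z]) for a in np.radians(np.r_[-15:20:5,60:85:5,110:200:5])] for r in(.0375,.0425)]
      v=[mc(g,[np.array(k)[:,1],np.array(k)[:,0]],order=1).mean() for k in q]
      best.append((v[1]-v[0],z,dx,dy))
best.sort(reverse=True)
for b in best[:6]: print(np.round(b,4))
for z in np.arange(.094,.110,.002): print(round(z,4),max(b[0] for b in best if abs(b[1]-z)<1e-5), [b[0] for b in best if abs(b[1]-z)<1e-5 and abs(b[2])+abs(b[3])<1e-6])
h=(115,0)
wb=(232,125,276,168); r,gg,b=up(S,wb); 
col=(252-232)*K
print((b-r)[140:260:6,col-18:col+18].mean(1).round(), r[140:260:6,col-18:col+18].mean(1).round())
cb=(240,130,266,152); r,gg,b=up(S,cb); t=big((r-gg>35)&(r>80),2); print([(x[0],px(cb,x[1])) for x in t])
for s in(.0085,.0145): print(s,[proj(S,[.461,.1965+k*s,.1203]) for k in(-1,1)])
"
```

```text
[26.5775  0.1     0.003  -0.002 ]
[26.3851  0.098   0.002   0.    ]
[26.3806  0.1     0.003  -0.003 ]
[26.3525  0.099   0.002  -0.001 ]
[26.3483  0.099   0.002   0.    ]
[26.3448  0.097   0.001   0.002 ]
0.094 24.776829662318434 [np.float64(21.432502182000945)]
0.096 26.20494979442151 [np.float64(24.40715138680342)]
0.098 26.385091797924204 [np.float64(24.829983029174855)]
0.1 26.57750366762008 [np.float64(22.16444293917712)]
0.102 25.26688736247361 [np.float64(17.261531216722304)]
0.104 21.323677772134786 [np.float64(12.207099720527381)]
0.106 16.31294126934563 [np.float64(8.487060162155416)]
0.108 12.722520242991735 [np.float64(5.79806465744899)]
[-12.  -3.  -2.  -1.   6.  12.   4.  -6.  -6.  -4.  -2.  -2.  -6. -10.
 -15. -17. -17. -15.  -6.  16.] [ 70.  62.  50.  41.  37.  39.  43.  46.  45.  46.  48.  53.  65.  89.
 121. 143. 152. 150. 141. 119.]
[(np.float64(48.416666666666664), array([252.5802, 140.8277]))]
0.0085 [array([251.1931, 140.8887]), array([253.52  , 138.4358])]
0.0145 [array([250.3623, 141.7646]), array([254.3318, 137.58  ])]
```

```bash
python3 -c "
from plant import ctrl
print(ctrl.sign_off())"
```

```text
the job is handed in; nothing more can be done
None
```

The cap is in the sample well with its tabs sprung out and my hand off it. The camera puts its flange at about 0.099 m, where a locked cap should sit (unlocked would be about 0.104 m). I've handed the job in, but no verdict was returned.

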